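Rack the spice mills works-down

ROBOT

A 6-joint arm with a two-finger parallel gripper is mounted at the origin on the work surface. World frame = base frame: x ahead of the robot, y to its left, z up, the work surface at z = 0. Lengths are in m, angles in rad, forces in N, time in s.
With the tool pointing down it reaches from about 0.4 to 0.825 m from the base axis. Payload 7 kg.
Tool frame: the origin (TCP) lies on the centre line of the jaws, within the pads' length; the fingertips stand 22 mm ahead of it and the grasp point (between the pads) lies 3 mm ahead of it (ctrl.tip_reach is the z of the fingertips in the tool frame, in m); z points along the fingers, y is the line along which they close (so a half turn about z gives the same grasp; the last joint's range is limited). The gripper opens to 85 mm and grips with 20 to 120 N. Pads are 22 mm wide; open, the fingers measure 114 mm over their backs; the gripper's body (76 mm by 85 mm) begins 54 mm behind the grasp point. The pads swing forward as they close: fully open they stand 13 mm farther back than shut.
Start: joints at [1.416, 0.359, 0.012, 0, -1.224, -0.288], TCP at [0.289, 0.61, 0.253] pointing down, gripper open.
Joint ranges: [-3.07, 3.07], [-1.43, 2.12], [-1.02, 1.25], [-3.03, 1.67], [-3.05, -0], [-3.03, 3.03]. Speed limits (rad/s): [2.39, 2.39, 3.01, 3.14, 3.14, 3.14].

INTERFACE

Orientations are given as a unit quaternion [w, x, y, z].
In Python, from workcell import ctrl gives the robot as it stands. The module is installed in compiled form; this text tells all that it offers.
- The arm moves only by the tool jog_arm, never from a script. Its arguments are lists of equal length, an entry for each row: "dp": the shift along the tool's x, y, z in cm, a list of three; "twist": the turn, a rotation vector about the tool's x, y, z in degrees, a list of three. A call has 1 to 12 rows; each row shifts and turns the commanded pose from where the row before left it, along the tool's axes as they then stand; what a row does not reach is not made up. A row lasts 1/10 s, in which the tool goes at most 50 mm and 8.59 degrees, less where a joint would pass 70% of its speed; a pose out of reach is approached as far as the arm can. A call with a gripper value outside its range is refused whole. "hand" is the opening, from 0 (shut) to 1 (fully open), set as the call begins (left out, the last holds). The fingers move at their own pace and stop on an object; the grip force is fixed at half the most. Time passes only in rows, so rows that do not move let the fingers close. It gives the time, the measured TCP pose, the force, the opening and the grip force at its end, in the units of the state.
- ctrl.state(): the state, without advancing time (a new reading comes with each control period).
- ctrl.read_camera(name): name is "scene" or "top"; returns the picture (480x640x3 uint8, blue, green, red); there is no depth.
- ctrl.camera_info(name): a dict with "K" (3x3 intrinsics, pixels), "pose" (4x4, takes a point from camera to world coordinates). Camera axes: x right, y up, looking along -z (the intrinsics and any distortion apply to the point x, -y, -z); pixel columns grow to the right and rows downward; lengths in m; the calibration is good to about 2 mm. A picture is of the moment at which its call begins. camera_info takes no time and is no camera call.
- ctrl.finish_job(): hands the job in; it is judged then, once.
The state is a dict: "clock": time; "joint_positions": joint angles; "dq": joint speeds; "joint_torque": joint torques, N m; "position": TCP position; "tcp_rot": TCP orientation; "ft_force": force on the tool from outside, world axes, zero at the start; "wrist_torque": the same for the moment, N m; "opening": finger opening in m; "finger_force": force on a finger pad.
Only numpy, scipy, OpenCV 4.12 (cv2) and the standard library are available. Lean on these libraries where they do the work, as an engineer would, in place of code of your own. Each camera call takes 0.05 s, during which the arm holds its last target. There are 200 camera calls.

TASK

Two wooden spice mills with square dark caps lie on the deli counter; in each, the heavy steel grinding works hide under one of its two identical caps (lifted by the brass bead at mid-length, the mill sinks at that end). Find each mill's heavy end and lay the mill in a groove of the sloping plywood rest, one mill to a groove, either mill in either groove, with the heavy end at the low side, by the blue lip.

Things in the scene. Friction and masses are not known exactly. Their poses are not given: they have to be found in the camera images.
- mill_a_mid (a point): Centre of a lying mill (middle of its bead, 23 mm above the counter): 180 mm long along its x axis, z up; 46 mm square, 40 mm long dark cap at each end, 30 mm round barrel between, brass 38 mm ball bead at mid-length to grip by. 0.27 to 0.43 kg, balance point 40 mm towards the heavy end, +x or -x. Held by the bead it turns between the fingers: the heavy end sinks steeply.
- mill_b_mid (a point): Centre of the other mill, of the same shape, size and look, lying likewise; its heavy end too may be +x or -x of its own frame and does not show.
- groove_near (a point): Where a mill's centre lies when seated in the groove nearer the robot, 100 mm above the counter, on a fixed plywood rest (200 x 200 mm). Frame: z up, x across the grooves, y along them; they slope 30 degrees, low at -y. A blue lip, 26 mm high above the plate, crosses the low end 98 mm down the slope from this point and stops the mill.
- groove_far (a point): The same point of the other groove, 110 mm along +x of the rest, same frame. In each groove the caps lie on two sloping plates, their surface 23 mm under the centre line, 32 to 104 mm from the centre both ways; between them is an open gap for the fingers. Each groove is 60 mm wide between 16 mm high cheeks, which begin 45 mm from the centre.
Not all that is in view belongs to the job. What is shaped like the part that bears mill_b_mid but pink is not meant. What is shaped like the part that bears mill_a_mid but red is not meant.

How it is judged:
By the outcome, as a careful person would: the job done as asked, in the order asked, and still so for the second after the job is handed in, with the robot touching nothing.
It also fails if it takes over 59 s, if anything falls off the work surface, if the arm or the gripper's body presses on something with over 40 N, if the wrist force passes 120 N, or if a joint passes its speed limit or range.

## Working session

There is one attempt and no reset: what is moved stays moved. The work goes in short steps, Python scripts to look and compute and a tool call to move; the robot and the scene stay as the last step left them, time stands still between calls to the robot, and variables do not carry over. Pictures are saved under pics/ and viewed, at most 10 in all, crops included, and the job is handed in when it is done.

Besides the shell and the picture viewer there is one more tool, called after ">>>" as name(argument=value, ...) on one line, values as JSON. jog_arm: Moves the arm, as the interface text tells. Its arguments: {"type":"object","properties":{"dp":{"type":"array","items":{"type":"array","items":{"type":"number"}}},"twist":{"type":"array","items":{"type":"array","items":{"type":"number"}}},"hand":{"type":"number"}},"required":["dp","twist"]}

```bash
mkdir -p pics
python3 - <<'E'
from workcell import ctrl
import cv2,numpy as np
for n in("scene","top"):
    cv2.imwrite(f"pics/{n}0.png",ctrl.read_camera(n)); i=ctrl.camera_info(n); print(n,np.round(i["K"],1).tolist(),np.round(i["pose"],3).tolist(),[k for k in i])
s=ctrl.state(); print(s["position"],s["tcp_rot"],s["clock"],ctrl.tip_reach)
E
```

```text
scene [[479.4, 0.0, 325.4], [0.0, 479.4, 239.2], [0.0, 0.0, 1.0]] [[0.79, -0.412, 0.454, 0.882], [0.614, 0.53, -0.585, -0.601], [0.0, 0.741, 0.672, 0.761], [0.0, 0.0, 0.0, 1.0]] ['K', 'pose']
top [[510.8, 0.0, 315.7], [0.0, 510.8, 245.6], [0.0, 0.0, 1.0]] [[-0.007, 0.993, -0.118, 0.315], [-1.0, -0.009, -0.022, -0.058], [-0.023, 0.118, 0.993, 1.067], [0.0, 0.0, 0.0, 1.0]] ['K', 'pose']
[0.28909699 0.6095458  0.25246897] [ 7.20440156e-04  9.75580760e-01 -2.19639833e-01 -7.62321458e-05] 0.1 0.022
```

View pics/scene0.png

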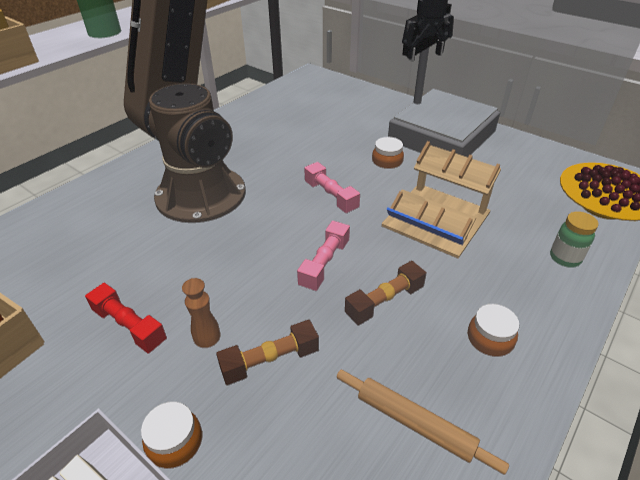

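View pics/top0.png

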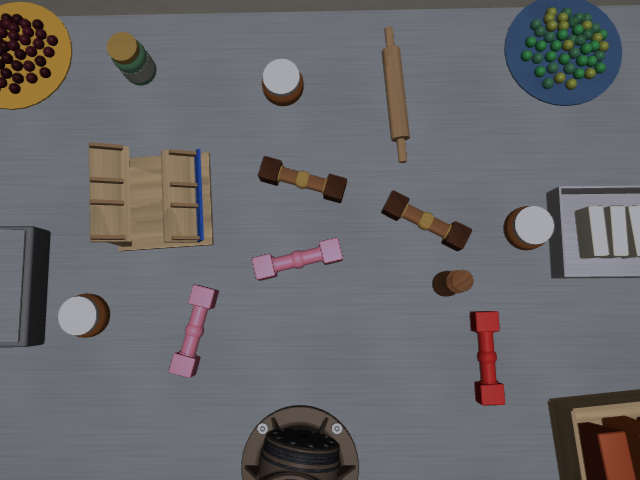

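Scene: brown-capped mills with brass beads at (388,291) and (269,351); rest with the blue lip at (428,225). In the top view the mills are at (303,180) and (426,221). Could be mistaken for them: pink (298,260) and (195,331), red (487,357), an upright wooden mill (455,283) and a rolling pin (396,95). I choose the two dark-capped ones with brass beads and check them in a crop.

```bash
cat > h.py <<'E'
from workcell import ctrl
import cv2,numpy as np
from scipy.spatial.transform import Rotation as R
def ray(n,u,v):
    i=ctrl.camera_info(n);K=np.array(i["K"]);P=np.array(i["pose"])
    d=np.array([(u-K[0,2])/K[0,0],-(v-K[1,2])/K[1,1],-1]);return P[:3,3],P[:3,:3]@d
def onz(n,u,v,z):
    o,d=ray(n,u,v);return o+d*(z-o[2])/d[2]
def proj(n,p):
    i=ctrl.camera_info(n);K=np.array(i["K"]);P=np.array(i["pose"]);c=P[:3,:3].T@(np.asarray(p)-P[:3,3])
    return K[0,0]*c[0]/-c[2]+K[0,2],K[1,1]*c[1]/c[2]+K[1,2]
def blobs(img,lo,hi,amin=40):
    m=cv2.inRange(cv2.cvtColor(img,cv2.COLOR_BGR2HSV),lo,hi)
    n,l,s,c=cv2.connectedComponentsWithStats(m)
    return [(c[k].round(1).tolist(),int(s[k][4]),s[k][:4].tolist()) for k in range(1,n) if s[k][4]>=amin],m
def tool():
    s=ctrl.state();q=s["tcp_rot"];return s["position"],R.from_quat([*q[1:],q[0]]),s
E
python3 - <<'E'
from h import *
t=cv2.imread("pics/top0.png");s=cv2.imread("pics/scene0.png")
print("caps",blobs(t,(0,60,10),(15,255,75),150)[0])
print("brass",blobs(t,(17,140,100),(28,255,255),60)[0])
b=blobs(t,(105,150,60),(125,255,255),60);print("blue",b[0])
b2=blobs(s,(105,150,60),(125,255,255),60);print("blue scene",b2[0])
for p in((303,180),(426,221)):print(onz("top",*p,.023))
a=cv2.resize(t[130:262,80:230],None,fx=3.3,fy=3.3,interpolation=2)[:430,:400]
c=cv2.resize(s[135:260,370:510],None,fx=2.8,fy=2.8,interpolation=2)[:350,:400]
d=cv2.resize(t[140:270,250:480],None,fx=2,fy=2)
im=np.zeros((600,800,3),np.uint8);im[:a.shape[0],:a.shape[1]]=a;im[:c.shape[0],400:400+c.shape[1]]=c[:, :400]
im[350:350+250,400:800]=d[:250,:400];cv2.imwrite("pics/c1.png",im)
E
```

```text
caps [([284.9, 98.5], 207, [263, 80, 40, 26]), ([269.5, 170.0], 478, [258, 156, 24, 29]), ([334.6, 187.9], 487, [323, 174, 24, 29]), ([395.0, 205.0], 486, [382, 191, 27, 29]), ([512.4, 230.5], 256, [504, 207, 30, 43]), ([457.3, 236.2], 516, [442, 222, 30, 29]), ([441.8, 284.1], 343, [433, 271, 22, 25]), ([101.1, 313.4], 253, [81, 294, 29, 43]), ([303.6, 426.4], 411, [271, 417, 66, 25]), ([608.0, 443.7], 2146, [578, 416, 62, 64]), ([295.6, 465.3], 1638, [244, 431, 112, 49])]
brass [([37.1, 57.4], 3469, [0, 2, 71, 107])]
blue [([198.9, 195.0], 437, [195, 149, 9, 93])]
blue scene [([425.1, 223.7], 172, [387, 208, 76, 32])]
[ 0.57778905 -0.00870016  0.023     ]
[ 0.48823936 -0.26203821  0.023     ]
```

View pics/c1.png

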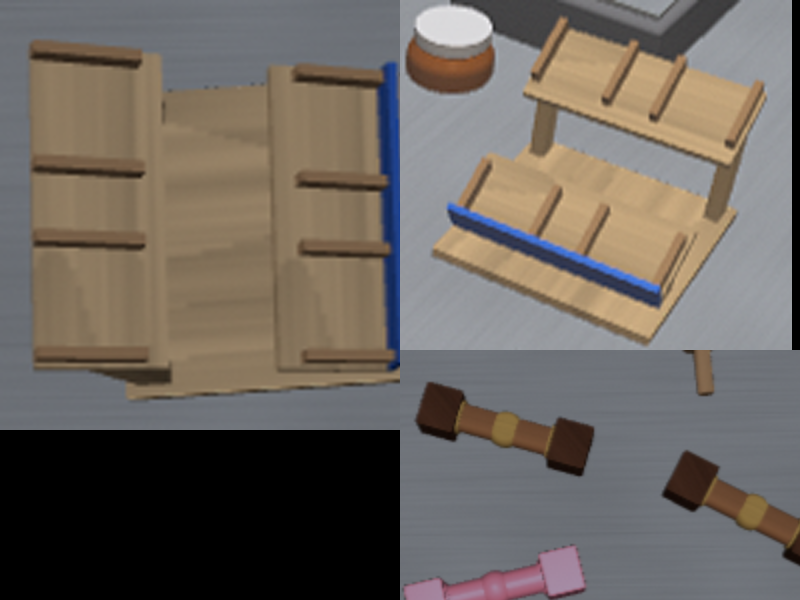

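The crop confirms two dark-capped mills with brass beads, and four cheeks per plate on the rest (far groove at the top, near groove at the bottom, lip on the right at -y). Next I fit the rest pose and the mill poses.

Run:
```python
from h import *
t=cv2.imread("pics/top0.png");s=cv2.imread("pics/scene0.png")
c,sn=np.cos(np.pi/6),.5
def pt(x,sl,h): return np.array([x,sl*c-h*sn,.1+sl*sn+h*c])
ends={104:[(32,47),(35,160),(35,236),(37,353)],45:[(140,60),(143,168),(143,241),(146,354)],-45:[(296,72),(300,178),(303,245),(306,355)],-98:[(383,77),(387,182),(390,248),(393,356)]}
xs=[143,77,33,-33]
M=[];W=[]
for sl,l in ends.items():
    for x,(u,v) in zip(xs,l):
        p=pt(x/1e3,sl/1e3,-.007);M.append(p[:2]);W.append(onz("top",80+u/3.3,130+v/3.3,p[2])[:2])
M=np.array(M);W=np.array(W);A,_=cv2.estimateAffinePartial2D(M,W)
print("scale",np.hypot(A[0,0],A[1,0]))
m0,w0=M.mean(0),W.mean(0);Z=((W-w0)@[1,1j])@np.conj((M-m0)@[1,1j]);th=np.angle(Z)
Rz=np.array([[np.cos(th),-np.sin(th)],[np.sin(th),np.cos(th)]]);o=w0-Rz@m0
print("yaw deg",np.degrees(th),"near",o,"far",o+Rz@[.11,0]);print("res mm",np.round(1e3*(W-(M@Rz.T+o)),1).tolist())
def w(p):return np.r_[Rz@p[:2]+o,p[2]]
for n in("top","scene"):print(n,"lip top ends/mid",[np.round(proj(n,w(pt(x,-.1,.003))),1).tolist() for x in(-.036,.055,.146)])
# mills
for n,img in(("top",t),("scene",s)):
    b=[q for q in blobs(img,(14,120,90),(28,255,255),30)[0] if q[1]<400];print(n,b)
```

```text
scale 0.9989492211924356
yaw deg 3.4273963535840863 near [0.4830698  0.28493828] far [0.59287305 0.29151448]
res mm [[0.4, -0.2], [0.4, -1.0], [0.6, -0.4], [0.1, -0.6], [-1.6, 0.6], [-0.6, 0.3], [0.1, 1.3], [-0.1, 1.0], [-0.7, 0.4], [-1.2, 0.1], [1.3, -0.3], [-0.0, 0.1], [0.8, -0.5], [-0.6, -0.5], [1.4, -0.6], [-0.3, 0.1]]
top lip top ends/mid [[201.6, 238.5], [199.8, 194.3], [198.1, 151.0]]
scene lip top ends/mid [[388.1, 207.9], [423.0, 221.9], [460.5, 236.9]]
top [([279.5, 172.3], 32, [277, 166, 6, 14]), ([301.9, 178.9], 186, [295, 171, 15, 17]), ([404.4, 210.2], 32, [401, 204, 8, 13]), ([425.9, 220.3], 190, [418, 212, 17, 17])]
scene [([632.3, 172.2], 36, [623, 168, 17, 10]), ([612.6, 187.1], 32, [610, 183, 6, 10]), ([405.3, 279.4], 49, [398, 273, 12, 17]), ([387.5, 289.8], 170, [378, 283, 17, 17]), ([294.4, 340.6], 47, [290, 332, 8, 19]), ([269.3, 350.5], 248, [261, 341, 17, 20]), ([243.7, 359.6], 42, [240, 352, 8, 18]), ([441.1, 419.0], 185, [385, 387, 94, 57]), ([178.1, 453.0], 162, [162, 436, 35, 30]), ([152.4, 456.0], 65, [146, 448, 16, 15]), ([493.5, 456.3], 49, [478, 448, 30, 18]), ([489.6, 463.4], 114, [474, 453, 32, 21])]
```

Run:
```python
from h import *
p,Rt,s=tool();print(Rt.as_matrix().round(3).tolist())
for nm,b,c1,c2,sb in(("A",(302.2,179.2),(269.5,170),(334.6,187.9),(387.3,290.5)),("B",(426.2,220.4),(395,205),(457.3,236.2),(269.3,351))):
    m=onz("top",*b,.023);q1,q2=onz("top",*c1,.03),onz("top",*c2,.03);d=q2-q1
    yaw=np.degrees(np.arctan2(d[1],d[0]));print(nm,m.round(4),"scene",onz("scene",*sb,.023).round(4),"cap mid",((q1+q2)/2).round(4),"yaw",yaw, "r",np.hypot(*m[:2]))
    d/=np.linalg.norm(d)
    for sg in(1,-1):print("  grip",(m+sg*.033*d).round(4))
```

```text
[[0.904, -0.429, -0.0], [-0.429, -0.904, -0.001], [0.0, 0.001, -1.0]]
A [ 0.5795 -0.007   0.023 ] scene [ 0.579  -0.0036  0.023 ] cap mid [ 0.5784 -0.0068  0.03  ] yaw -106.37197151713072 r 0.579564560313801
  grip [ 0.5702 -0.0387  0.023 ]
  grip [0.5888 0.0246 0.023 ]
B [ 0.4895 -0.2625  0.023 ] scene [ 0.4882 -0.2602  0.023 ] cap mid [ 0.4881 -0.2607  0.03  ] yaw -117.86624684196602 r 0.5554257377964034
  grip [ 0.4741 -0.2917  0.023 ]
  grip [ 0.5049 -0.2333  0.023 ]
```

>>> jog_arm(dp=[[3.5,3.1,0],[3.5,3.1,0],[3.5,3.1,0],[3.5,3.1,0],[3.5,3.1,0],[3.5,3.1,0],[3.5,3.1,0],[3.5,3.1,0],[3.5,3.1,0],[3.5,3.1,0],[3.5,3.1,0],[3.5,3.1,0]], twist=[[0,0,0],[0,0,0],[0,0,0],[0,0,0],[0,0,0],[0,0,0],[0,0,0],[0,0,0],[0,0,0],[0,0,0],[0,0,0],[0,0,0]], hand=1)

```text
clock: 1.3
position: [0.5095, 0.0919, 0.2533]
tcp_rot: [-0.0, 0.976, -0.219, -0.0]
ft_force: [0.6, 0.2, -0.7]
opening: 0.0853
finger_force: 0.0
```

>>> jog_arm(dp=[[0,0,0],[0,0,0],[0,0,0],[0,0,0],[0,0,0],[0,0,0],[0,0,0],[0,0,0],[0,0,0],[0,0,0]], twist=[[0,0,8.1],[0,0,8.1],[0,0,8.1],[0,0,8.1],[0,0,8.1],[0,0,8.1],[0,0,8.1],[0,0,8.1],[0,0,8.1],[0,0,8.1]])

```text
clock: 2.3
position: [0.5091, 0.0937, 0.253]
tcp_rot: [-0.0, -0.597, 0.802, 0.0]
ft_force: [0.1, -0.9, -0.4]
opening: 0.0856
finger_force: 0.0
```

```bash
cat >> h.py <<'E'
def down(yaw):  # tool pointing down, x axis at yaw (deg)
    a=np.radians(yaw);return R.from_matrix(np.array([[np.cos(a),np.sin(a),0],[np.sin(a),-np.cos(a),0],[0,0,-1]]))
def go(tp,Rt=None):
    p,Rc,s=tool();d=Rc.inv().apply(np.asarray(tp)-p)*100
    print("t",round(s["clock"],2),"pos",np.round(p,4).tolist(),"| dp now-axes cm",d.round(2).tolist(),end=" ")
    if Rt is not None:
        print("| twist deg",np.degrees((Rc.inv()*Rt).as_rotvec()).round(2).tolist(),"| dp after-twist axes",(Rt.inv().apply(np.asarray(tp)-p)*100).round(2).tolist())
    print("| j",np.round(s["joint_positions"],2).tolist(),"F",np.round(s["ft_force"],2).tolist(),"T",np.round(s["wrist_torque"],2).tolist(),"open",round(float(s["opening"]),4),"ff",s["finger_force"])
E
python3 - <<'E'
from h import *
go([.570,-.038,.12],down(-106.4))
E
```

```text
t 2.3 pos [0.5091, 0.0937, 0.253] | dp now-axes cm [10.86, -9.63, 13.3] | twist deg [0.03, -0.02, -0.31] | dp after-twist axes [10.91, -9.56, 13.3]
| j [0.56, 0.1, -0.33, -0.0, -1.14, -0.85] F [0.06, -0.9, -0.37] T [-0.04, 0.01, -0.03] open 0.0856 ff 0.0
```

>>> jog_arm(dp=[[2.7,-2.4,2.5],[2.7,-2.4,2.5],[2.7,-2.4,2.5],[2.8,-2.4,2.5],[0,0,4],[0,0,4],[0,0,2.3],[0,0,0]], twist=[[0,0,0],[0,0,0],[0,0,0],[0,0,0],[0,0,0],[0,0,0],[0,0,0],[0,0,0]])

```text
clock: 3.1
position: [0.568, -0.0386, 0.0466]
tcp_rot: [-0.003, -0.599, 0.801, 0.002]
ft_force: [-0.9, -0.2, 0.4]
opening: 0.0851
finger_force: 0.0
```

Run:
```python
from h import *
go([.570,-.038,.030],down(-106.4))
a=ctrl.read_camera("scene")[180:400,260:480];b=ctrl.read_camera("top")[100:260,220:440]
im=np.zeros((440,800,3),np.uint8);im[:396,:396]=cv2.resize(a,None,fx=1.8,fy=1.8);im[:288,400:796]=cv2.resize(b,None,fx=1.8,fy=1.8);cv2.imwrite("pics/c2.png",im)
```

```text
t 3.1 pos [0.568, -0.0386, 0.0466] | dp now-axes cm [-0.12, -0.19, 1.66] | twist deg [0.37, -0.2, -0.03] | dp after-twist axes [-0.12, -0.18, 1.66]
| j [0.28, 0.41, -0.46, -0.0, -0.71, -0.56] F [-0.85, -0.2, 0.41] T [0.03, 0.09, 0.05] open 0.0851 ff 0.0
```

View pics/c2.png

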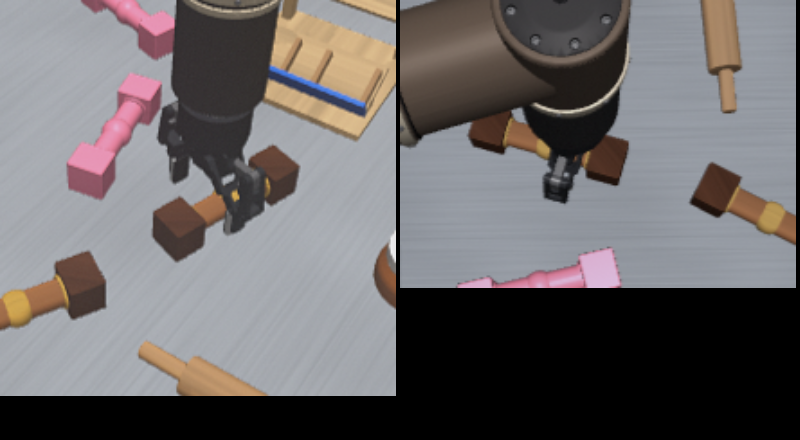

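The scene crop shows the fingers straddling the barrel between the bead and the -y cap, clear on both sides. Descend, grip and lift a little.

>>> jog_arm(dp=[[-0.1,-0.2,1.6],[0,0,0],[0,0,0]], twist=[[0,0,0],[0,0,0],[0,0,0]])

```text
clock: 3.5
position: [0.5736, -0.0372, 0.0358]
tcp_rot: [0.001, -0.599, 0.8, -0.0]
ft_force: [-0.6, -0.8, 0.7]
opening: 0.0856
finger_force: 0.0
```

>>> jog_arm(dp=[[0,0,0],[0,0,0],[0,0,0],[0,0,0],[0,0,0],[0,0,0],[0,0,0],[0,0,0]], twist=[[0,0,0],[0,0,0],[0,0,0],[0,0,0],[0,0,0],[0,0,0],[0,0,0],[0,0,0]], hand=0)

```text
clock: 4.3
position: [0.5727, -0.0374, 0.0349]
tcp_rot: [-0.0, -0.599, 0.801, 0.0]
ft_force: [-2.4, 0.4, 6.3]
opening: 0.0281
finger_force: 58.9
```

Run:
```python
from h import *
go([.570,-.038,.030],down(-106.4))
```

```text
t 4.3 pos [0.5727, -0.0374, 0.0349] | dp now-axes cm [0.13, 0.25, 0.49] | twist deg [0.01, -0.01, 0.04] | dp after-twist axes [0.13, 0.25, 0.49]
| j [0.28, 0.43, -0.46, 0.0, -0.68, -0.56] F [-2.41, 0.42, 6.26] T [0.39, 1.05, -0.01] open 0.0281 ff 58.86600136756897
```

>>> jog_arm(dp=[[0,0,0],[0,0,0],[0,0,0],[0,0.2,0.6],[0,0,0],[0,0,0]], twist=[[0,0,0],[0,0,0],[0,0,0],[0,0,0],[0,0,0],[0,0,0]], hand=0.6)

```text
clock: 4.9
position: [0.5707, -0.0369, 0.0279]
tcp_rot: [-0.0, -0.599, 0.801, 0.0]
ft_force: [-0.1, -0.4, -0.4]
opening: 0.0513
finger_force: 0.0
```

>>> jog_arm(dp=[[0,0,0],[0,0,0],[0,0,0],[0,0,0],[0,0,0],[0,0,0]], twist=[[0,0,0],[0,0,0],[0,0,0],[0,0,0],[0,0,0],[0,0,0]], hand=0)

```text
clock: 5.5
position: [0.5716, -0.0368, 0.0287]
tcp_rot: [0.0, -0.599, 0.801, -0.0]
ft_force: [0.4, -0.3, 5.4]
opening: 0.0282
finger_force: 59.4
```

>>> jog_arm(dp=[[0,0,-1.5],[0,0,-1.5],[0,0,0],[0,0,0]], twist=[[0,0,0],[0,0,0],[0,0,0],[0,0,0]])

```text
clock: 5.9
position: [0.5701, -0.0369, 0.0574]
tcp_rot: [-0.0, -0.599, 0.801, 0.0]
ft_force: [0.6, 0.4, -3.4]
opening: 0.0281
finger_force: 60.0
```

Run:
```python
from h import *
go([.570,-.038,.060],down(-106.4))
a=ctrl.read_camera("scene")[180:400,260:480];b=ctrl.read_camera("top")[100:260,220:440]
im=np.zeros((440,800,3),np.uint8);im[:396,:396]=cv2.resize(a,None,fx=1.8,fy=1.8);im[:288,400:796]=cv2.resize(b,None,fx=1.8,fy=1.8);cv2.imwrite("pics/c3.png",im)
```

```text
t 5.9 pos [0.5701, -0.0369, 0.0574] | dp now-axes cm [0.11, -0.02, -0.26] | twist deg [0.07, -0.01, -0.01] | dp after-twist axes [0.11, -0.02, -0.26]
| j [0.28, 0.39, -0.45, -0.0, -0.73, -0.56] F [0.59, 0.41, -3.42] T [0.03, 0.05, 0.01] open 0.0281 ff 60.00837028026581
```

View pics/c3.png

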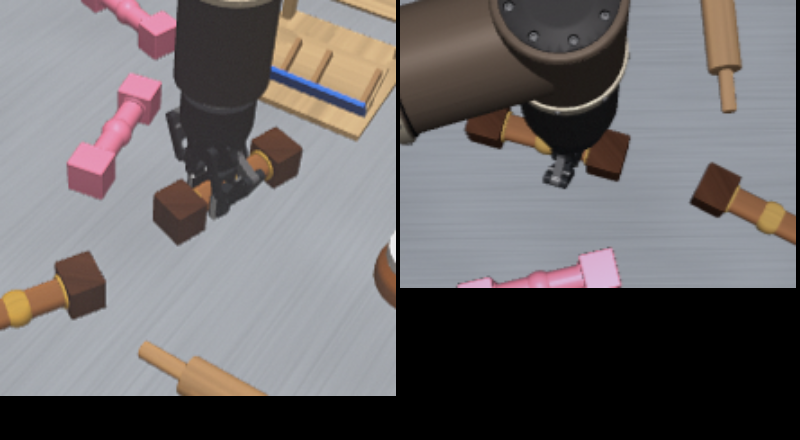

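The mill lifted level with its full weight (3.4 N) and almost no wrist torque (0.05 N m, against about 0.25 expected at the light end). So mill A's heavy end is the -y one. Raise it and plan the far groove.

>>> jog_arm(dp=[[0,0,-4.5],[0,0,-4.5],[0,0,-4.5],[0,0,-4.5],[0,0,0]], twist=[[0,0,0],[0,0,0],[0,0,0],[0,0,0],[0,0,0]])

```text
clock: 6.5
position: [0.574, -0.0367, 0.2445]
tcp_rot: [0.004, -0.6, 0.8, -0.003]
ft_force: [0.8, -0.6, -3.3]
opening: 0.0283
finger_force: 61.3
```

```bash
cat >> h.py <<'E'
th=np.radians(3.43);RR=R.from_euler('z',th)
G={"near":np.array([.4831,.2849,.1]),"far":np.array([.5929,.2915,.1])}
def groove(name,sx,off,up,tilt=30,dz=.0057):
    """tool x down the slope if sx=1 else up; off = grip distance from mill centre to heavy end"""
    a=np.radians(tilt);x=RR.apply(np.array([0,-np.cos(a),-np.sin(a)]));z=RR.apply(np.array([0,np.sin(a),-np.cos(a)]))
    return G[name]+off*x-(dz+up)*z, R.from_matrix(np.c_[sx*x,np.cross(z,sx*x),z])
E
python3 - <<'E'
from h import *
for up in(.09,.003):
    p,r=groove("far",1,.031,up);print(p.round(4));go(p,r)
    p,r=groove("far",1,.031,up);
E
```

```text
[0.5974 0.2169 0.1674]
t 6.5 pos [0.574, -0.0367, 0.2445] | dp now-axes cm [-24.97, 4.96, 7.75] | twist deg [-5.73, -29.58, -19.14] | dp after-twist axes [-17.95, -3.85, 19.27]
| j [0.28, 0.2, -0.23, 0.0, -1.13, -0.56] F [0.8, -0.6, -3.28] T [0.05, -0.18, -0.02] open 0.0283 ff 61.32084846496582
[0.5948 0.2604 0.092 ]
t 6.5 pos [0.574, -0.0367, 0.2445] | dp now-axes cm [-29.04, 6.5, 15.29] | twist deg [-5.73, -29.58, -19.14] | dp after-twist axes [-17.95, -3.85, 27.97]
| j [0.28, 0.2, -0.23, 0.0, -1.13, -0.56] F [0.8, -0.6, -3.28] T [0.05, -0.18, -0.02] open 0.0283 ff 61.32084846496582
```

>>> jog_arm(dp=[[-4.2,0.8,0],[-4.2,0.8,0],[-4.2,0.8,0],[-4.2,0.9,0],[-4.2,0.9,0],[-4,0.8,0],[0,0,0],[0,0,0],[0,0,0],[0,0,0],[0,0,0],[0,0,0]], twist=[[0,0,0],[0,0,0],[0,0,0],[0,0,0],[0,0,0],[0,0,0],[-1.15,-5.92,-3.83],[-1.15,-5.92,-3.83],[-1.15,-5.92,-3.83],[-1.15,-5.92,-3.83],[-1.15,-5.92,-3.83],[0,0,0]])

```text
clock: 7.7
position: [0.5935, 0.2146, 0.2352]
tcp_rot: [-0.173, 0.701, -0.665, -0.193]
ft_force: [0.7, -0.6, -4.0]
opening: 0.0283
finger_force: 61.1
```

Run:
```python
from h import *
p,r=groove("far",1,.031,.09);go(p,r)
cv2.imwrite("pics/s4.png",cv2.resize(ctrl.read_camera("scene")[20:320,250:550],None,fx=1.9,fy=1.9))
```

```text
t 7.7 pos [0.5935, 0.2146, 0.2352] | dp now-axes cm [3.22, -0.49, 5.97] | twist deg [0.62, 0.1, -0.57] | dp after-twist axes [3.21, -0.4, 5.98]
| j [0.34, 0.29, -0.01, -0.55, -1.18, -0.09] F [0.71, -0.55, -3.99] T [-2.53, -0.16, -0.01] open 0.0283 ff 61.11093521118164
```

View pics/s4.png

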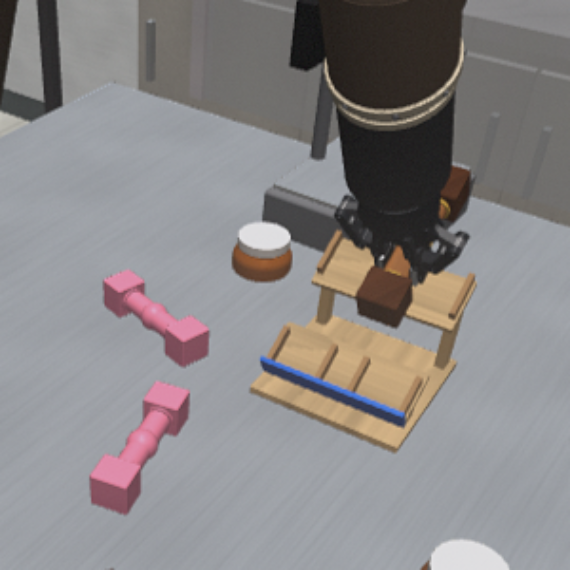

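The crop shows the mill held parallel to the slope above the far groove, its lower cap towards the lip. Move in.

>>> jog_arm(dp=[[3.2,-0.4,0],[0,0,3],[0,0,3],[0,0,3],[0,0,2],[0,0,0]], twist=[[0.6,0,-0.5],[0,0,0],[0,0,0],[0,0,0],[0,0,0],[0,0,0]])

```text
clock: 8.35
position: [0.5932, 0.2458, 0.1229]
tcp_rot: [-0.175, 0.704, -0.662, -0.189]
ft_force: [-1.2, 0.2, -3.0]
opening: 0.0282
finger_force: 60.9
```

Run:
```python
from h import *
p,r=groove("far",1,.031,.002);go(p,r)
cv2.imwrite("pics/s5.png",cv2.resize(ctrl.read_camera("scene")[100:280,360:540],None,fx=3,fy=3))
```

```text
t 8.35 pos [0.5932, 0.2458, 0.1229] | dp now-axes cm [0.28, -0.26, 3.49] | twist deg [0.27, -0.19, 0.0] | dp after-twist axes [0.29, -0.25, 3.49]
| j [0.38, 0.41, -0.11, -0.61, -0.98, 0.01] F [-1.2, 0.22, -3.05] T [-2.31, -0.02, 0.05] open 0.0282 ff 60.92095971107483
```

View pics/s5.png

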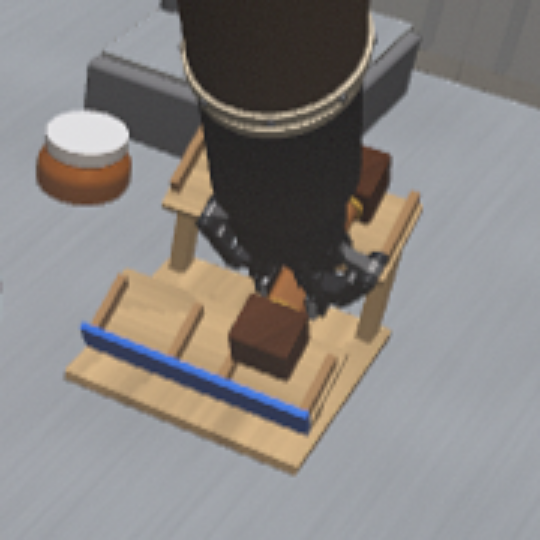

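The cap hangs over the far groove, between its cheeks. Lower it the remaining 3.5 cm.

>>> jog_arm(dp=[[0.2,-0.3,0.5],[0,0,1.2],[0,0,1],[0,0,0.5],[0,0,0]], twist=[[0,0,0],[0,0,0],[0,0,0],[0,0,0],[0,0,0]])

```text
clock: 8.9
position: [0.5975, 0.2591, 0.0973]
tcp_rot: [-0.178, 0.704, -0.662, -0.188]
ft_force: [0.1, -1.2, -4.7]
opening: 0.0281
finger_force: 61.0
```

Run:
```python
from h import *
p,r=groove("far",1,.031,.0);go(p,r)
```

```text
t 8.9 pos [0.5975, 0.2591, 0.0973] | dp now-axes cm [0.14, 0.27, 0.82] | twist deg [-0.02, -0.02, 0.12] | dp after-twist axes [0.14, 0.27, 0.82]
| j [0.39, 0.45, -0.11, -0.63, -0.93, 0.03] F [0.08, -1.17, -4.69] T [-2.3, -0.17, 0.01] open 0.0281 ff 60.990121364593506
```

>>> jog_arm(dp=[[0.1,0.1,0.5],[0,0,0],[0,0,0]], twist=[[0,0,0],[0,0,0],[0,0,0]])

```text
clock: 9.2
position: [0.597, 0.2605, 0.0936]
tcp_rot: [-0.178, 0.704, -0.661, -0.188]
ft_force: [0.0, 0.2, -4.1]
opening: 0.0282
finger_force: 61.0
```

Run:
```python
from h import *
p,r=groove("far",1,.031,.0);go(p,r)
```

```text
t 9.2 pos [0.597, 0.2605, 0.0936] | dp now-axes cm [0.07, 0.23, 0.43] | twist deg [-0.11, 0.0, 0.17] | dp after-twist axes [0.07, 0.23, 0.43]
| j [0.39, 0.45, -0.11, -0.63, -0.92, 0.04] F [0.02, 0.22, -4.12] T [-2.26, -0.19, -0.05] open 0.0282 ff 60.990060567855835
```

>>> jog_arm(dp=[[0,0.2,0.2],[0,0,0.2],[0,0,0]], twist=[[0,0,0],[0,0,0],[0,0,0]])

```text
clock: 9.5
position: [0.5948, 0.2624, 0.0902]
tcp_rot: [-0.178, 0.704, -0.661, -0.188]
ft_force: [-1.0, -0.5, -1.8]
opening: 0.0282
finger_force: 61.5
```

Run:
```python
from h import *
p,r=groove("far",1,.031,.0);go(p,r)
cv2.imwrite("pics/s6.png",cv2.resize(ctrl.read_camera("scene")[100:280,360:540],None,fx=3,fy=3))
```

```text
t 9.5 pos [0.5948, 0.2624, 0.0902] | dp now-axes cm [0.09, 0.01, 0.04] | twist deg [-0.1, 0.01, 0.18] | dp after-twist axes [0.09, 0.01, 0.04]
| j [0.4, 0.45, -0.12, -0.64, -0.92, 0.04] F [-1.03, -0.46, -1.78] T [-2.14, 0.21, 0.09] open 0.0282 ff 61.46149277687073
```

View pics/s6.png

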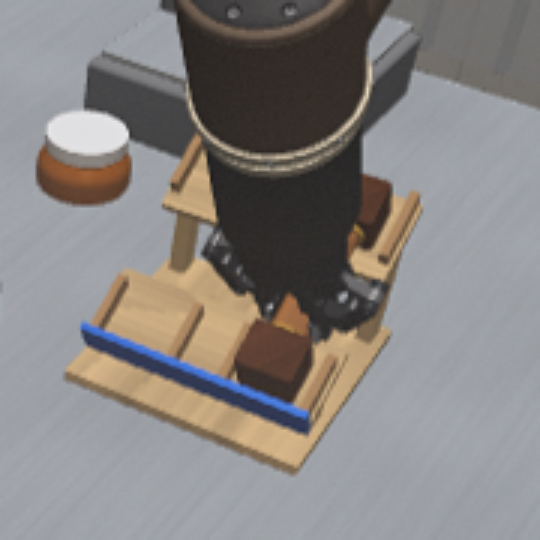

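The cap sits on the low plate beside the lip, and the force on the tool has dropped, so it touches. Release partly, then back off along the tool.

>>> jog_arm(dp=[[0,0,0],[0,0,0],[0,0,0],[0,0,0],[0,0,-2],[0,0,-4],[0,0,-4.5],[0,0,-4.5],[0,0,0]], twist=[[0,0,0],[0,0,0],[0,0,0],[0,0,0],[0,0,0],[0,0,0],[0,0,0],[0,0,0],[0,0,0]], hand=0.65)

```text
clock: 10.45
position: [0.6022, 0.1855, 0.2266]
tcp_rot: [-0.182, 0.704, -0.661, -0.184]
ft_force: [0.7, 0.7, 0.3]
opening: 0.0556
finger_force: 0.0
```

Run:
```python
from h import *
print("B pre");go([.4745,-.2905,.24],down(-117.9))
a=ctrl.read_camera("scene")[100:280,360:540];b=ctrl.read_camera("top")[120:270,70:350]
im=np.zeros((400,800,3),np.uint8);im[:396,:396]=cv2.resize(a,None,fx=2.2,fy=2.2);im[:210,400:792]=cv2.resize(b,None,fx=1.4,fy=1.4);cv2.imwrite("pics/c7.png",im)
```

```text
B pre
t 10.45 pos [0.6022, 0.1855, 0.2266] | dp now-axes cm [39.7, 15.58, -24.72] | twist deg [7.47, 29.47, 30.82] | dp after-twist axes [48.04, -10.99, -1.34]
| j [0.29, 0.3, -0.02, -0.55, -1.17, -0.02] F [0.74, 0.66, 0.31] T [-1.51, -0.14, -0.08] open 0.0556 ff 0.0
```

View pics/c7.png

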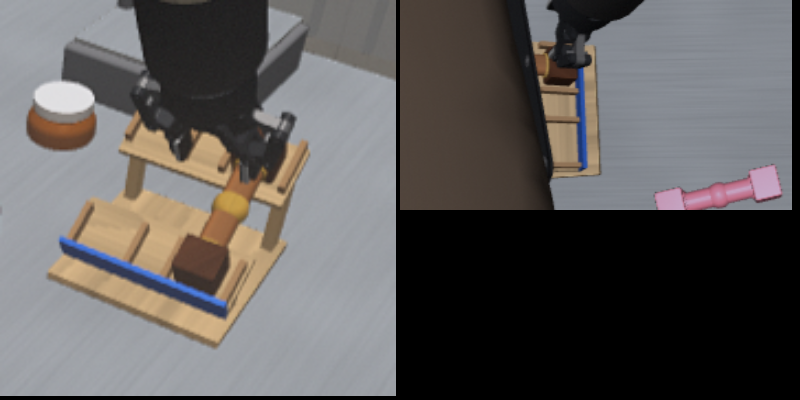

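Mill A lies in the far groove with its heavy cap at the lip. On to mill B, trying its -y side first.

>>> jog_arm(dp=[[0,0,0],[0,0,0],[0,0,0],[0,0,0],[0,0,0],[0,0,0]], twist=[[1.25,4.9,5.14],[1.25,4.9,5.14],[1.25,4.9,5.14],[1.25,4.9,5.14],[1.25,4.9,5.14],[1.25,4.9,5.14]], hand=1)

```text
clock: 11.15
position: [0.5982, 0.1882, 0.219]
tcp_rot: [-0.006, -0.515, 0.857, 0.001]
ft_force: [-0.1, 0.6, -0.3]
opening: 0.0858
finger_force: 0.0
```

>>> jog_arm(dp=[[4.4,-1,0],[4.4,-1,0],[4.4,-1,0],[4.4,-1,0],[4.4,-1,0],[4.4,-1,0],[4.4,-1,0],[4.4,-1,0],[4.4,-1,0],[4.4,-1,0],[4.4,-1,0],[0,0,0]], twist=[[0,0,0],[0,0,0],[0,0,0],[0,0,0],[0,0,0],[0,0,0],[0,0,0],[0,0,0],[0,0,0],[0,0,0],[0,0,0],[0,0,0]])

```text
clock: 12.35
position: [0.4683, -0.295, 0.2193]
tcp_rot: [-0.005, -0.515, 0.857, 0.004]
ft_force: [0.3, 0.1, 0.8]
opening: 0.0857
finger_force: 0.0
```

Run:
```python
from h import *
go([.4745,-.2905,.030],down(-117.9))
```

```text
t 12.35 pos [0.4683, -0.295, 0.2193] | dp now-axes cm [-0.79, -0.56, 18.92] | twist deg [0.67, -0.3, -0.17] | dp after-twist axes [-0.69, -0.34, 18.93]
| j [-0.21, 0.19, -0.3, 0.0, -1.09, -0.28] F [0.25, 0.12, 0.78] T [0.06, -0.04, 0.03] open 0.0857 ff 0.0
```

>>> jog_arm(dp=[[-0.7,-0.4,0],[0,0,4],[0,0,4],[0,0,4],[0,0,3],[0,0,0],[0,0,0]], twist=[[0.7,-0.3,-0.2],[0,0,0],[0,0,0],[0,0,0],[0,0,0],[0,0,0],[0,0,0]])

```text
clock: 13.05
position: [0.4783, -0.2865, 0.0711]
tcp_rot: [0.001, -0.519, 0.855, -0.001]
ft_force: [-0.0, -0.2, 1.0]
opening: 0.0854
finger_force: 0.0
```

Run:
```python
from h import *
go([.4745,-.2905,.029],down(-117.9))
```

```text
t 13.05 pos [0.4783, -0.2865, 0.0711] | dp now-axes cm [0.53, 0.16, 4.21] | twist deg [-0.14, 0.02, 0.38] | dp after-twist axes [0.53, 0.14, 4.21]
| j [-0.19, 0.35, -0.47, 0.0, -0.74, -0.29] F [-0.04, -0.2, 0.99] T [-0.02, -0.03, 0.02] open 0.0854 ff 0.0
```

>>> jog_arm(dp=[[0.4,0.1,2],[0,0,2.2],[0,0,0],[0,0,0]], twist=[[0,0,0],[0,0,0],[0,0,0],[0,0,0]])

```text
clock: 13.45
position: [0.4762, -0.2907, 0.0307]
tcp_rot: [0.002, -0.518, 0.855, -0.002]
ft_force: [-0.3, -0.1, 0.5]
opening: 0.0853
finger_force: 0.0
```

>>> jog_arm(dp=[[0,0,0],[0,0,0],[0,0,0],[0,0,0],[0,0,0],[0,0,0],[0,0,0]], twist=[[0,0,0],[0,0,0],[0,0,0],[0,0,0],[0,0,0],[0,0,0],[0,0,0]], hand=0)

```text
clock: 14.15
position: [0.4751, -0.2908, 0.0298]
tcp_rot: [0.001, -0.518, 0.855, -0.001]
ft_force: [-1.7, 2.0, 7.8]
opening: 0.0281
finger_force: 58.6
```

>>> jog_arm(dp=[[0,0,-1.5],[0,0,-1.5],[0,0,0],[0,0,0],[0,0,0]], twist=[[0,0,0],[0,0,0],[0,0,0],[0,0,0],[0,0,0]])

```text
clock: 14.65
position: [0.4741, -0.2905, 0.058]
tcp_rot: [0.001, -0.518, 0.856, -0.001]
ft_force: [-0.1, 0.2, -3.8]
opening: 0.0284
finger_force: 59.6
```

Run:
```python
from h import *
go([.4745,-.2905,.029],down(-117.9))
im=ctrl.read_camera("scene");t=ctrl.read_camera("top");cv2.imwrite("pics/s8.png",im)
for n,i,r in(("scene",im,(180,300,360,430)),("top",t,(360,180,490,270))):
    print(n,[(q[0][0]+r[0],q[0][1]+r[1],q[1:]) for q in blobs(i[r[1]:r[3],r[0]:r[2]],(0,60,10),(15,255,75),100)[0]],[(q[0][0]+r[0],q[0][1]+r[1],q[1]) for q in blobs(i[r[1]:r[3],r[0]:r[2]],(14,120,90),(28,255,255),20)[0]])
s0=cv2.imread("pics/scene0.png");print(blobs(s0[300:430,180:360],(0,60,10),(15,255,75),100)[0])
```

```text
t 14.65 pos [0.4741, -0.2905, 0.058] | dp now-axes cm [-0.01, -0.03, 2.9] | twist deg [-0.1, 0.03, 0.23] | dp after-twist axes [-0.02, -0.04, 2.9]
| j [-0.2, 0.37, -0.49, -0.0, -0.71, -0.29] F [-0.07, 0.19, -3.83] T [-0.22, 0.09, -0.02] open 0.0284 ff 59.58760678768158
scene [(307.6, 338.8, (246, [117, 29, 21, 20])), (231.4, 365.2, (325, [36, 51, 29, 25]))] [(294.0, 332.5, 55), (268.7, 341.6, 241), (241.8, 349.8, 45)]
top [(380.7, 215.2, (2081, [0, 0, 38, 90])), (452.4, 201.2, (1253, [43, 0, 87, 45]))] [(406.4, 207.7, 37), (428.3, 218.4, 211)]
[([127.7, 47.0], 246, [117, 37, 21, 20]), ([54.0, 74.2], 303, [40, 65, 26, 20])]
```

Mill B lifts level with 3.8 N but with wrist torque (-0.22, 0.09). That matches a balance point about 70 mm towards +y, so its heavy end is the +y cap. Set it down, turn the tool half round, where joint 6 has room, and regrip on the heavy side.

>>> jog_arm(dp=[[0,0,1.5],[0,0,1.2],[0,0,0.2],[0,0,0]], twist=[[0,0,0],[0,0,0],[0,0,0],[0,0,0]])

```text
clock: 15.15
position: [0.4744, -0.2905, 0.0294]
tcp_rot: [0.001, -0.518, 0.856, -0.001]
ft_force: [-1.2, 0.0, -3.0]
opening: 0.0283
finger_force: 62.1
```

>>> jog_arm(dp=[[0,0,0],[0,0,0],[0,0,0],[0,0,0],[0,0,0],[0,0,-3.5],[0,0,-4],[0,0,-4],[-3.2,0,0],[-3.2,0,0]], twist=[[0,0,0],[0,0,0],[0,0,0],[0,0,0],[0,0,0],[0,0,0],[0,0,0],[0,0,0],[0,0,0],[0,0,0]], hand=1)

```text
clock: 16.15
position: [0.5051, -0.2339, 0.147]
tcp_rot: [0.003, -0.517, 0.856, -0.002]
ft_force: [0.6, 0.0, -0.6]
opening: 0.085
finger_force: 0.0
```

>>> jog_arm(dp=[[0,0,0],[0,0,0],[0,0,0],[0,0,0],[0,0,0],[0,0,0],[0,0,0],[0,0,0],[0,0,0],[0,0,0],[0,0,0]], twist=[[0,0,-8.5],[0,0,-8.5],[0,0,-8.5],[0,0,-8.5],[0,0,-8.5],[0,0,-8.5],[0,0,-8.5],[0,0,-8.5],[0,0,-8.5],[0,0,-8.5],[0,0,-8.5]])

```text
clock: 17.25
position: [0.5042, -0.2339, 0.1451]
tcp_rot: [0.0, 0.979, -0.206, 0.002]
ft_force: [0.0, 0.3, 0.2]
opening: 0.0857
finger_force: 0.0
```

>>> jog_arm(dp=[[0,0,0],[0,0,0],[0,0,0],[0,0,0],[0,0,0],[0,0,0],[0,0,0],[0,0,0],[0,0,0],[0,0,0],[0,0,0]], twist=[[0,0,-8.5],[0,0,-8.5],[0,0,-8.5],[0,0,-8.5],[0,0,-8.5],[0,0,-8.5],[0,0,-8.5],[0,0,-8.5],[0,0,-8.5],[0,0,-8.5],[0,0,0]])

```text
clock: 18.35
position: [0.5042, -0.2339, 0.1451]
tcp_rot: [0.001, 0.862, 0.507, 0.001]
ft_force: [0.4, 0.0, 0.1]
opening: 0.0854
finger_force: 0.0
```

Run:
```python
from h import *
go([.5035,-.2345,.029],down(62.1))
i=ctrl.read_camera("scene");r=(180,300,360,430)
print([(q[0][0]+r[0],q[0][1]+r[1],q[1:]) for q in blobs(i[r[1]:r[3],r[0]:r[2]],(0,60,10),(15,255,75),100)[0]],[(q[0][0]+r[0],q[0][1]+r[1],q[1]) for q in blobs(i[r[1]:r[3],r[0]:r[2]],(14,120,90),(28,255,255),20)[0]])
```

```text
t 18.35 pos [0.5042, -0.2339, 0.1451] | dp now-axes cm [-0.1, -0.07, 11.61] | twist deg [0.2, -0.05, -1.12] | dp after-twist axes [-0.09, -0.03, 11.61]
| j [-0.08, 0.26, -0.4, 0.0, -0.91, 2.72] F [0.38, 0.04, 0.15] T [0.04, 0.02, -0.02] open 0.0854 ff 0.0
[(308.0, 347.8, (235, [118, 39, 20, 18])), (234.5, 374.9, (286, [42, 66, 25, 19]))] [(294.7, 341.6, 50), (269.5, 351.0, 245), (243.6, 359.8, 45)]
```

>>> jog_arm(dp=[[-0.1,0,3.5],[0,0,4],[0,0,3],[0,0,1.1],[0,0,0],[0,0,0]], twist=[[0,0,-1.1],[0,0,0],[0,0,0],[0,0,0],[0,0,0],[0,0,0]])

```text
clock: 19.0
position: [0.5051, -0.2351, 0.0301]
tcp_rot: [0.002, 0.858, 0.514, 0.002]
ft_force: [0.5, -0.1, 0.0]
opening: 0.0854
finger_force: 0.0
```

>>> jog_arm(dp=[[0,0,0],[0,0,0],[0,0,0],[0,0,0],[0,0,0],[0,0,0],[0,0,0]], twist=[[0,0,0],[0,0,0],[0,0,0],[0,0,0],[0,0,0],[0,0,0],[0,0,0]], hand=0)

```text
clock: 19.7
position: [0.5044, -0.2349, 0.0299]
tcp_rot: [0.002, 0.857, 0.515, 0.002]
ft_force: [-1.7, 1.8, 7.9]
opening: 0.0281
finger_force: 58.6
```

>>> jog_arm(dp=[[0,0,-1.5],[0,0,-1.5],[0,0,0],[0,0,0],[0,0,0]], twist=[[0,0,0],[0,0,0],[0,0,0],[0,0,0],[0,0,0]])

```text
clock: 20.2
position: [0.5033, -0.2347, 0.0581]
tcp_rot: [0.001, 0.857, 0.515, 0.001]
ft_force: [-0.3, 0.1, -3.6]
opening: 0.0285
finger_force: 60.2
```

Run:
```python
from h import *
go([.5035,-.2345,.25],down(62.1))
p,r=groove("near",1,.031,.09);print(p.round(4));go(p,r)
i=ctrl.read_camera("scene");r=(180,300,360,430)
print([(q[0][0]+r[0],q[0][1]+r[1],q[1:]) for q in blobs(i[r[1]:r[3],r[0]:r[2]],(0,60,10),(15,255,75),100)[0]])
```

```text
t 20.2 pos [0.5033, -0.2347, 0.0581] | dp now-axes cm [0.04, 0.04, -19.19] | twist deg [0.11, -0.03, -0.17] | dp after-twist axes [0.03, 0.01, -19.19]
| j [-0.08, 0.37, -0.49, 0.0, -0.71, 2.73] F [-0.26, 0.08, -3.55] T [-0.03, 0.05, 0.01] open 0.0285 ff 60.21888256072998
[0.4876 0.2103 0.1674]
t 20.2 pos [0.5033, -0.2347, 0.0581] | dp now-axes cm [38.53, -22.31, -10.95] | twist deg [38.62, -11.04, 144.14] | dp after-twist axes [-44.02, -1.09, 12.8]
| j [-0.08, 0.37, -0.49, 0.0, -0.71, 2.73] F [-0.26, 0.08, -3.55] T [-0.03, 0.05, 0.01] open 0.0285 ff 60.21888256072998
[(308.0, 338.5, (233, [117, 29, 21, 19])), (231.8, 365.4, (306, [39, 56, 25, 20]))]
```

>>> jog_arm(dp=[[0,0,-4.8],[0,0,-4.8],[0,0,-4.8],[0,0,-4.8],[0,0,0],[0,0,0],[0,0,0],[0,0,0],[0,0,0],[0,0,0],[0,0,0],[0,0,0]], twist=[[0,0,0],[0,0,0],[0,0,0],[0,0,0],[0,0,8.26],[0,0,8.26],[0,0,8.26],[0,0,8.26],[0,0,8.26],[0,0,8.26],[0,0,8.26],[0,0,8.26]])

```text
clock: 21.45
position: [0.5029, -0.2345, 0.2498]
tcp_rot: [0.0, 0.999, -0.039, 0.001]
ft_force: [-0.7, -0.0, -3.8]
opening: 0.028
finger_force: 61.3
```

>>> jog_arm(dp=[[0,0,0],[0,0,0],[0,0,0],[0,0,0],[0,0,0],[0,0,0],[0,0,0],[0,0,0],[0,0,0],[0,0,0],[0,0,0]], twist=[[0,0,8.26],[0,0,8.26],[0,0,8.26],[0,0,8.26],[0,0,8.26],[0,0,8.26],[0,0,8.26],[0,0,8.26],[0,0,8.26],[0,0,8.26],[0,0,0]])

```text
clock: 22.55
position: [0.503, -0.2345, 0.2499]
tcp_rot: [-0.0, 0.726, -0.688, 0.001]
ft_force: [-0.3, -0.1, -3.6]
opening: 0.0279
finger_force: 61.2
```

Run:
```python
from h import *
p,r=groove("near",1,.031,.09);go(p,r)
```

```text
t 22.55 pos [0.503, -0.2345, 0.2499] | dp now-axes cm [-44.5, -0.88, 8.24] | twist deg [-0.17, -30.02, -0.27] | dp after-twist axes [-34.41, -1.12, 29.4]
| j [-0.08, 0.16, -0.26, 0.0, -1.14, 0.14] F [-0.27, -0.11, -3.64] T [0.06, -0.02, 0.04] open 0.0279 ff 61.20974063873291
```

>>> jog_arm(dp=[[-4.5,-0.1,0],[-4.5,-0.1,0],[-4.5,-0.1,0],[-4.5,-0.1,0],[-4.5,-0.1,0],[-4.5,-0.1,0],[-4.5,-0.1,0],[-4.5,-0.1,0],[-4.5,-0.1,0],[-4,0,0],[0,0,0]], twist=[[0,0,0],[0,0,0],[0,0,0],[0,0,0],[0,0,0],[0,0,0],[0,0,0],[0,0,0],[0,0,0],[0,0,0],[0,0,0]])

```text
clock: 23.65
position: [0.4869, 0.2143, 0.2498]
tcp_rot: [-0.001, 0.73, -0.684, 0.001]
ft_force: [-1.1, -0.2, -4.4]
opening: 0.028
finger_force: 61.2
```

>>> jog_arm(dp=[[0,0,0],[0,0,0],[0,0,0],[0,0,0],[0,0,0],[0,0,0]], twist=[[0,-7.5,0],[0,-7.5,0],[0,-7.5,0],[0,-7.5,0],[0,0,0],[0,0,0]])

```text
clock: 24.25
position: [0.4877, 0.2081, 0.25]
tcp_rot: [-0.178, 0.703, -0.664, -0.185]
ft_force: [0.5, 0.4, -5.5]
opening: 0.028
finger_force: 61.2
```

Run:
```python
from h import *
p,r=groove("near",1,.031,.04);go(p,r)
```

```text
t 24.25 pos [0.4877, 0.2081, 0.25] | dp now-axes cm [3.89, 0.06, 12.29] | twist deg [-0.29, -0.23, -0.09] | dp after-twist axes [3.94, -0.0, 12.27]
| j [0.4, 0.1, -0.22, -0.55, -1.11, -0.13] F [0.48, 0.43, -5.52] T [-2.26, -0.14, -0.03] open 0.028 ff 61.22818350791931
```

>>> jog_arm(dp=[[3.9,0,0],[0,0,4],[0,0,4],[0,0,3],[0,0,1],[0,0,0],[0,0,0]], twist=[[-0.3,-0.2,0],[0,0,0],[0,0,0],[0,0,0],[0,0,0],[0,0,0],[0,0,0]])

```text
clock: 24.95
position: [0.4857, 0.2369, 0.1283]
tcp_rot: [-0.178, 0.704, -0.661, -0.189]
ft_force: [0.4, -0.3, -3.3]
opening: 0.0282
finger_force: 61.0
```

Run:
```python
from h import *
p,r=groove("near",1,.031,.0);go(p,r)
```

```text
t 24.95 pos [0.4857, 0.2369, 0.1283] | dp now-axes cm [0.36, -0.04, 4.28] | twist deg [0.05, 0.08, 0.14] | dp after-twist axes [0.36, -0.03, 4.28]
| j [0.43, 0.25, -0.32, -0.64, -0.9, 0.01] F [0.35, -0.33, -3.27] T [-2.26, -0.2, -0.07] open 0.0282 ff 60.99020719528198
```

>>> jog_arm(dp=[[0.3,0,1],[0,0,1.2],[0,0,1],[0,0,0.5],[0,0,0],[0,0,0]], twist=[[0,0,0],[0,0,0],[0,0,0],[0,0,0],[0,0,0],[0,0,0]])

```text
clock: 25.55
position: [0.4844, 0.2524, 0.0938]
tcp_rot: [-0.178, 0.703, -0.662, -0.19]
ft_force: [0.2, 0.1, -3.8]
opening: 0.028
finger_force: 61.2
```

Run:
```python
from h import *
p,r=groove("near",1,.031,.0);go(p,r)
```

```text
t 25.55 pos [0.4844, 0.2524, 0.0938] | dp now-axes cm [-0.03, -0.07, 0.52] | twist deg [0.07, 0.12, -0.04] | dp after-twist axes [-0.03, -0.07, 0.52]
| j [0.46, 0.3, -0.34, -0.68, -0.83, 0.05] F [0.17, 0.09, -3.79] T [-2.17, -0.14, 0.01] open 0.028 ff 61.15346431732178
```

>>> jog_arm(dp=[[0,-0.1,0.2],[0,0,0.2],[0,0,0],[0,0,0]], twist=[[0,0,0],[0,0,0],[0,0,0],[0,0,0]])

```text
clock: 25.95
position: [0.4857, 0.2545, 0.0909]
tcp_rot: [-0.178, 0.703, -0.662, -0.189]
ft_force: [0.7, -0.9, 0.0]
opening: 0.0283
finger_force: 61.5
```

>>> jog_arm(dp=[[0,0,0],[0,0,0],[0,0,0],[0,0,0],[0,0,-2],[0,0,-4],[0,0,-4.5],[0,0,-4.5],[0,0,-4],[0,0,0]], twist=[[0,0,0],[0,0,0],[0,0,0],[0,0,0],[0,0,0],[0,0,0],[0,0,0],[0,0,0],[0,0,0],[0,0,0]], hand=0.65)

```text
clock: 26.95
position: [0.4935, 0.1577, 0.2602]
tcp_rot: [-0.181, 0.703, -0.662, -0.187]
ft_force: [0.1, 0.9, 0.0]
opening: 0.0556
finger_force: 0.0
```

>>> jog_arm(dp=[[4,0,0],[4.5,0,0],[4.5,0,-1],[4.5,0,-1],[4.5,0,-1],[0,0,0]], twist=[[0,4,0],[0,5,0],[0,5,0],[0,5,0],[0,5,0],[0,0,0]])

```text
clock: 27.55
position: [0.5033, -0.0554, 0.2056]
tcp_rot: [-0.035, 0.727, -0.685, -0.038]
ft_force: [0.1, 1.2, -0.4]
opening: 0.0554
finger_force: 0.0
```

Run:
```python
from h import *
go([.4745,-.2905,.25])
a=ctrl.read_camera("scene");b=ctrl.read_camera("top")
cv2.imwrite("pics/s9.png",a)
im=np.zeros((500,800,3),np.uint8);im[:495,:450]=cv2.resize(a[110:275,360:510],None,fx=3,fy=3);c=cv2.resize(b[120:270,70:240],None,fx=2,fy=2);im[:c.shape[0],455:455+c.shape[1]]=c;cv2.imwrite("pics/c9.png",im)
```

```text
t 27.55 pos [0.5033, -0.0554, 0.2056] | dp now-axes cm [22.72, 4.27, -6.81] | j [0.2, 0.13, -0.36, -0.12, -1.07, -0.09] F [0.09, 1.21, -0.37] T [-0.25, -0.0, -0.04] open 0.0554 ff 0.0
```

View pics/c9.png

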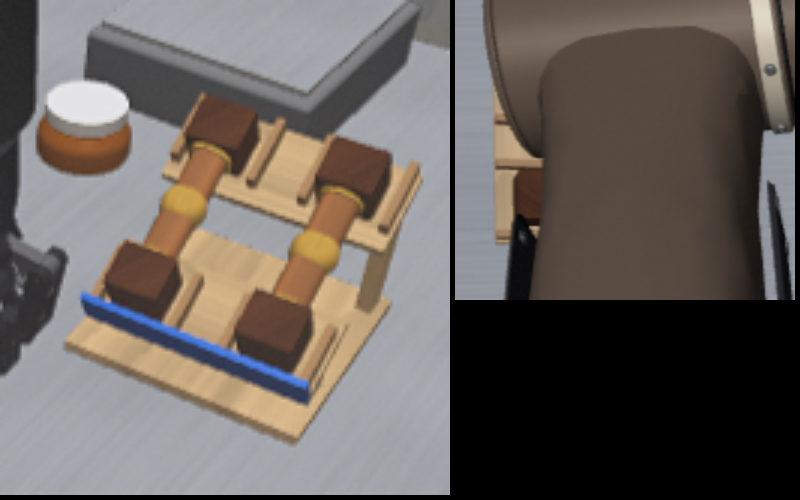

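Both mills lie between the cheeks of their own grooves, low caps at the blue lip, and the gripper is clear.

```bash
python3 -c "
from workcell import ctrl
print(ctrl.finish_job())"
```

```text
the job is handed in; nothing more can be done
None
```

Both mills lie in the rest, one in each groove, with their heavy ends at the blue lip; the job was handed in at about 28 s with the gripper clear, and I found each heavy end from the wrist torque while lifting the mill by its barrel rather than by the bead.

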